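# Make up two saw repair kits

## Robot

A 6-joint arm with a two-finger parallel gripper is mounted at the origin on the work surface. World frame = base frame: x ahead of the robot, y to its left, z up, the work surface at z = 0. Lengths are in m, angles in rad, forces in N, time in s.
With the tool pointing down it reaches from about 0.375 to 0.9 m from the base axis. Payload 3.1 kg.
Tool frame: the origin (TCP) lies between the finger pads; the fingertips stand 11 mm ahead of it and the grasp point (between the pads) lies 8 mm behind it; z points along the fingers, y is the line along which they close (so a half turn about z gives the same grasp; the last joint's range is limited). The gripper opens to 87 mm and grips with 3 to 60 N. Pads are 19 mm wide; open, the fingers measure 117 mm over their backs; the gripper's body (75 mm by 190 mm) begins 51 mm behind the grasp point.
Start: joints at [-1.367, 0.527, 1.433, -0, 1.181, -0.178], TCP at [0.233, -0.58, 0.203] pointing down, gripper open.
Joint ranges: [-3.08, 3.08], [-0.75, 2.2], [0.22, 2.44], [-1.43, 4.57], [0, 2.65], [-2.85, 2.85]. Speed limits (rad/s): [2.79, 2.79, 3.14, 3.14, 3.14, 3.14].

## Interface

Orientations are given as a unit quaternion [x, y, z, w].
In Python, from rig import get_obs, camera, hand_in gives the robot as it stands.
- The arm moves only by the shell command python3 -m pendant 'ROWS' [FORCE]. ROWS is JSON, a list that holds one entry, the list of rows, each a list of 7 numbers: the shift along the tool's x, y, z in m, then the turn, a rotation vector about the tool's x, y, z in degrees, then the opening, from 0 (shut) to 1 (fully open). In form: [[[x, y, z, ax, ay, az, fingers], ...]]. A call has exactly 5 rows; each row shifts and turns the commanded pose from where the row before left it, along the tool's axes as they then stand; what a row does not reach is not made up. A row lasts 1/8 s, in which the tool goes at most 62.5 mm and 10.7 degrees, less where a joint would pass 70% of its speed; a pose out of reach is approached as far as the arm can. A call with a gripper value outside its range is refused whole. The fingers move at their own pace and stop on an object; FORCE is the grip in N (left out, the last holds). Time passes only in rows, so rows that do not move let the fingers close, or fill a call up. It gives the time, the measured TCP pose, the force, the opening and the grip force at its end, in the units of the state.
- get_obs(): the state, without advancing time (a new reading comes with each control period).
- camera(name): name is "side" or "top"; returns a dict with "img" (384x512x3 uint8, red, green, blue), "intrinsics" (3x3 intrinsics, pixels), "R" (3x3) and "t" (3): a world point X has camera coordinates R X + t. Camera axes: x right, y down, z forward; pixel columns grow to the right and rows downward; lengths in m; the calibration is good to about 2 mm. A picture is of the moment at which its call begins. There is no depth.
- hand_in(): hands the job in; it is judged then, once.
The state is a dict: "time": time; "q": joint angles; "joint_velocities": joint speeds; "joint_torque": joint torques, N m; "position": TCP position; "tool_rot": TCP orientation; "ft_force": force on the tool from outside, world axes, zero at the start; "moment": the same for the moment, N m; "grip_width": finger opening in m; "grip_force": force on a finger pad.
Only numpy, scipy, OpenCV 4.12 (cv2) and the standard library are available. Lean on these libraries where they do the work, as an engineer would, in place of code of your own. Each camera call takes 0.05 s, during which the arm holds its last target. There are 200 camera calls.

## Task

Make up two saw repair kits from the parts on the bench, one part to a cell. In the long three-cell tray put the large clutch drum in the cell beside the pull tab, the air filter in the middle cell and the large piston in the cell farthest from the tab; in the short two-cell tray put the small piston in the cell beside the pull tab and the carburettor in the other. Set each part down upright on the floor of its cell, without dropping it, and leave the small clutch drum where it stands.

Things in the scene. Friction and masses are not known exactly. Their poses are not given: they have to be found in the camera images.
- long_tray: Grey painted sheet-metal kit tray with three cells in a row, 78 x 228 mm, 12 mm high, with a flat 40 mm wide pull tab sticking out 18 mm at one end. Fixed. Origin: centre of underside; y along the row towards the tab. Cells 72 mm square inside, 75 mm apart, walls 3 mm thick, floor at z = 4 mm, wall tops at 12 mm. Cell centres at y = +75 mm (beside the tab), 0 and -75 mm (farthest from the tab).
- short_tray: Grey painted sheet-metal kit tray with two cells in a row, 78 x 153 mm, 12 mm high, with a flat 40 mm wide pull tab sticking out 18 mm at one end. Fixed. Origin: centre of underside; y along the row towards the tab. Cells 72 mm square inside, 75 mm apart, walls 3 mm thick, floor at z = 4 mm, wall tops at 12 mm. Cell centres at y = +37.5 mm (beside the tab) and -37.5 mm.
- large_piston: Large aluminium engine piston standing crown up: plain cylinder 50 mm in diameter, 46 mm high, with two dark ring grooves and dark pin holes. About 150 g. Origin: centre of its underside; z up. 
- small_piston: Small aluminium engine piston standing crown up: same form, 36 mm in diameter, 34 mm high. About 70 g. Origin: centre of its underside; z up. 
- large_drum: Large steel clutch drum, a plain cylinder 56 mm in diameter and 30 mm high with a toothed sprocket (about 34 mm across over its teeth, 8 mm high) on top, 38 mm high in all. About 200 g. Origin: centre of its underside; z up. 
- small_drum: Small steel clutch drum of the same form: cylinder 40 mm in diameter, 30 mm high, 38 mm with its sprocket. It belongs to no kit and stays where it is. Origin: centre of its underside; z up. 
- air_filter: Pleated paper air filter in a white plastic frame, a rigid block 40 mm (its x) by 58 mm (its y), 36 mm high, pleats up. About 50 g. Origin: centre of its underside; z up. 
- carburettor: Carburettor: aluminium block 34 mm (its x) by 44 mm (its y), 36 mm high, with four brass screws on its top cover, a dark round throat in each y face and a brass fuel nipple 6 mm thick sticking out 8 mm from its +y face near the top. About 150 g. Origin: centre of its underside; z up. 
Mind the look-alikes: they are no part of the job. Leave any orange or purple look-alike of the large_drum alone.

How it is judged:
At the end, for the whole second after the job is handed in: Each of the five parts is in its own cell (within 22 mm of the cell centre along each tray axis, under 8 mm above the tray's underside), upright within 0.12 rad, at rest and released; the small clutch drum stands upright, at rest, less than 20 mm from where it started (x of large_drum in the frame of long_tray between -0.022 and 0.022 m and y of large_drum in the frame of long_tray between 0.053 and 0.097 m and z of large_drum in the frame of long_tray between 0 and 0.008 m and angle between each of large_drum, air_filter, large_piston, small_piston, carburettor, small_drum's own z axis and vertical below 0.12 rad and linear speed of each of large_drum, air_filter, large_piston, small_piston, carburettor, small_drum below 0.02 m/s and contact force between each of large_drum, air_filter, large_piston, small_piston, carburettor and the fingers below 0.05 N and x of air_filter in the frame of long_tray between -0.022 and 0.022 m and y of air_filter in the frame of long_tray between -0.022 and 0.022 m and z of air_filter in the frame of long_tray between 0 and 0.008 m and x of large_piston in the frame of long_tray between -0.022 and 0.022 m and y of large_piston in the frame of long_tray between -0.097 and -0.053 m and z of large_piston in the frame of long_tray between 0 and 0.008 m and x of small_piston in the frame of short_tray between -0.022 and 0.022 m and y of small_piston in the frame of short_tray between 0.0155 and 0.0595 m and z of small_piston in the frame of short_tray between 0 and 0.008 m and x of carburettor in the frame of short_tray between -0.022 and 0.022 m and y of carburettor in the frame of short_tray between -0.0595 and -0.0155 m and z of carburettor in the frame of short_tray between 0 and 0.008 m and distance of small_drum from where it was at the start of the episode below 0.02 m); the robot touches nothing.
It fails at once if a part is dropped: it moves faster than 0.6 m/s while the fingers do not touch it ((linear speed of large_drum above 0.6 m/s and contact force between large_drum and the fingers below 0.02 N) or (linear speed of air_filter above 0.6 m/s and contact force between air_filter and the fingers below 0.02 N) or (linear speed of large_piston above 0.6 m/s and contact force between large_piston and the fingers below 0.02 N) or (linear speed of small_piston above 0.6 m/s and contact force between small_piston and the fingers below 0.02 N) or (linear speed of carburettor above 0.6 m/s and contact force between carburettor and the fingers below 0.02 N)).
It fails at once if the small clutch drum is moved by 20 mm or more (distance of small_drum from where it was at the start of the episode above 0.02 m).
It also fails if it takes over 115 s, if anything falls off the work surface, if the arm or the gripper's body presses on something with over 40 N, if the wrist force passes 120 N, or if a joint passes its speed limit or range.

## Working session

There is one attempt and no reset: what is moved stays moved. The work goes in short steps, Python scripts to look and compute and a shell command to move; the robot and the scene stay as the last step left them, time stands still between calls to the robot, and variables do not carry over. Pictures are saved under pics/ and viewed, at most 14 in all, crops included, and the job is handed in when it is done.

```bash
mkdir -p pics
python3 - <<'E'
from rig import get_obs,camera
import cv2,numpy as np
o=get_obs();print(o['time'],o['position'],o['tool_rot'],o['grip_width'])
for n in('top','side'):
    c=camera(n);np.savez(f'{n}.npz',**c);print(n,c['intrinsics'],c['R'],c['t'])
    cv2.imwrite(f'pics/{n}0.png',cv2.resize(c['img'][:,:,::-1],(800,600),interpolation=cv2.INTER_CUBIC))
E
```

```text
0.0 [ 0.23272878 -0.57922438  0.20167732] [ 9.81833302e-01  1.89742489e-01 -1.73199526e-05 -1.07405424e-03] 0.08706030481867578
top [[433.72665243   0.         256.89010179]
 [  0.         433.72665243 190.85563582]
 [  0.           0.           1.        ]] [[-0.02237039 -0.99957673 -0.01859898]
 [-0.98441892  0.02526902 -0.17401401]
 [ 0.17441033  0.01441642 -0.98456752]] [0.02787804 0.54897888 1.3123464 ]
side [[445.6332046    0.         261.36965298]
 [  0.         445.6332046  185.77379821]
 [  0.           0.           1.        ]] [[ 9.75032146e-01 -2.22063461e-01  3.64425896e-04]
 [-1.72755716e-01 -7.59561694e-01 -6.27073756e-01]
 [ 1.39526973e-01  6.11354114e-01 -7.78959801e-01]] [-0.54768834  0.13487831  1.04381628]
```

View pics/top0.png

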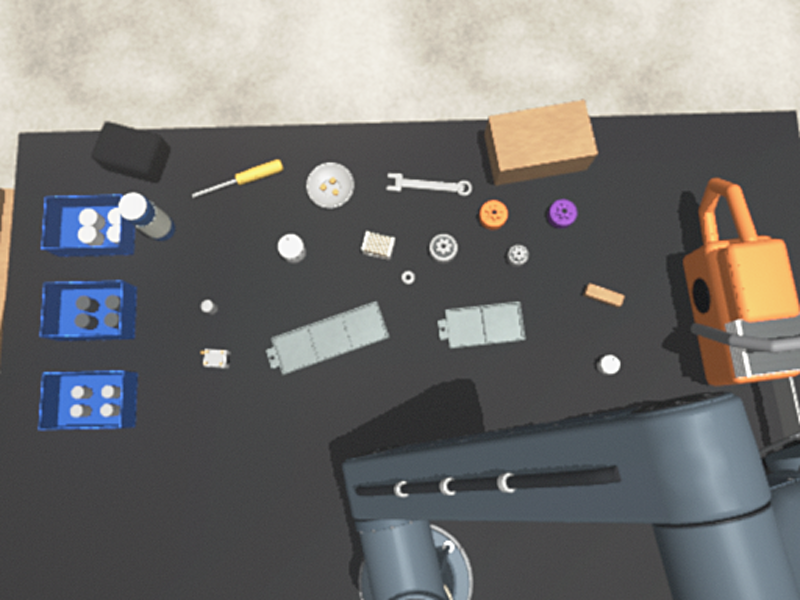

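View pics/side0.png

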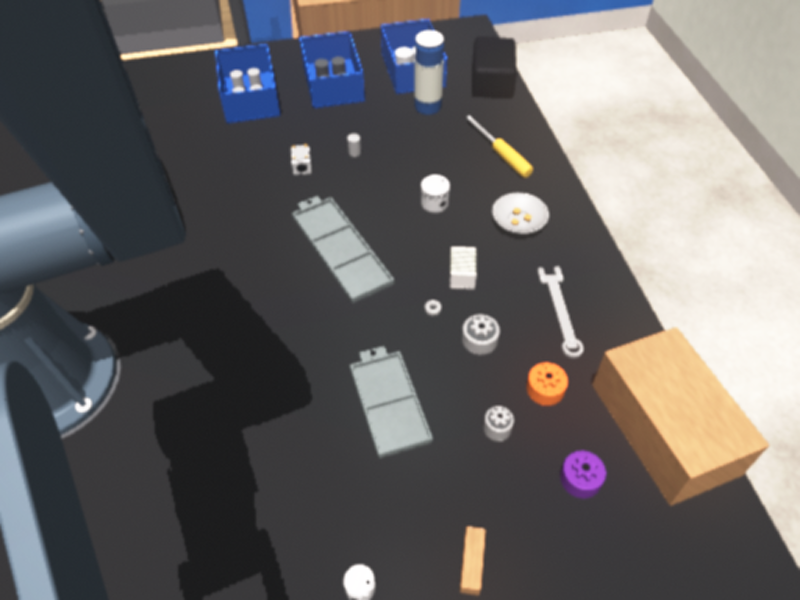

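The top picture shows these parts:
- Long tray around (328,338), with its tab at left (272,357).
- Short tray around (485,325), with its tab at left (443,325).
- Air filter at (378,244) and carburettor at (215,357).

Two groups could be confused:
- **Drums:** grey at (443,247), grey at (517,254), orange at (493,213) and purple at (563,212). The bigger grey one, (443,247), fits large_drum.
- **Pistons:** (290,247) is large and (609,365) is small. The tiny cylinder at (208,306) looks too small to be either.

I'll fit sizes and poses and enlarge crops to confirm.

```bash
cat > fit.py <<'E'
import numpy as np,cv2
from scipy.optimize import minimize
a=np.linspace(0,2*np.pi,40,endpoint=False)
def cyl(d,h,z=0): return np.array([[d/2*np.cos(t),d/2*np.sin(t),k] for t in a for k in(z,z+h)])
def box(x,y,h,y0=0,z=0): return np.array([[i*x/2,y0+j*y/2,k] for i in(-1,1) for j in(-1,1) for k in(z,z+h)])
M={'large_piston':[cyl(.05,.046)],'small_piston':[cyl(.036,.034)],
'large_drum':[cyl(.056,.03),cyl(.034,.008,.03)],'small_drum':[cyl(.04,.03),cyl(.024,.008,.03)],
'air_filter':[box(.04,.058,.036)],'carburettor':[box(.034,.044,.036),box(.006,.008,.006,.026,.027)],
'long_tray':[box(.078,.228,.012),box(.04,.018,.003,.123)],'short_tray':[box(.078,.153,.012),box(.04,.018,.003,.0855)]}
def proj(c,X):
    p=(c['R']@X.T).T+c['t'];p=p[:,:2]/p[:,2:];K=c['intrinsics'];return p*K[0,0]+K[:2,2]
def ground(c,u,z):
    d=c['R'].T@np.array([*((np.array(u)-c['intrinsics'][:2,2])/c['intrinsics'][0,0]),1]);o=-c['R'].T@c['t']
    return (o+d*(z-o[2])/d[2])[:2]
def render(c,name,p,S=4):
    m=np.zeros((384*S,512*S),np.uint8);C,s=np.cos(p[2]),np.sin(p[2])
    for X in M[name]:
        Y=X.copy();Y[:,0]=p[0]+C*X[:,0]-s*X[:,1];Y[:,1]=p[1]+s*X[:,0]+C*X[:,1];Y[:,2]+= p[3] if len(p)>3 else 0
        h=cv2.convexHull((proj(c,Y)*S+(S-1)/2).astype(np.float32));cv2.fillConvexPoly(m,np.round(h).astype(int),1)
    return m
def mask(c,thr=75,S=4):
    g=cv2.resize(c['img'].max(2),None,fx=S,fy=S,interpolation=cv2.INTER_LINEAR);return (g>thr).astype(np.uint8)
def fit(cams,name,p0,thr=75,yaw=True):
    ms=[]
    for c in cams:
        m=mask(c,thr);r=render(c,name,p0);k=cv2.dilate(r,np.ones((41,41),np.uint8))
        ms.append(m*k)
    def f(q):
        p=[p0[0]+q[0]/1000,p0[1]+q[1]/1000,p0[2]+(q[2]/50 if yaw else 0)]+list(p0[3:])
        L=0
        for c,m in zip(cams,ms):
            r=render(c,name,p);L+=1-(r&m).sum()/max(1,(r|m).sum())
        return L/len(cams)
    n=3 if yaw else 2
    r=minimize(f,np.zeros(n),method='Nelder-Mead',options=dict(initial_simplex=np.vstack([np.zeros(n),8*np.eye(n)])))
    q=r.x;return np.array([p0[0]+q[0]/1000,p0[1]+q[1]/1000,p0[2]+(q[2]/50 if yaw else 0)]),r.fun
E
cat > g.py <<'E'
from fit import *
T=dict(np.load('top.npz'));Sd=dict(np.load('side.npz'))
init={'large_piston':(290,247,0),'small_piston':(609,365,0),'large_drum':(443,247,0),'small_drum':(517,254,0),'air_filter':(378,244,None),'carburettor':(215,357,None),'long_tray':(328,338,None),'short_tray':(485,325,None)}
out={}
for n,(u,v,_) in init.items():
    x,y=ground(T,((u+.5)/1.5625-.5,(v+.5)/1.5625-.5),.006 if 'tray' in n else .03)
    yaws=[0] if _==0 else {'air_filter':[-.1,1.45,],'carburettor':[-.0,.1],'long_tray':[-.3,.35],'short_tray':[-.1,.1]}[n]
    R=[]
    for w in yaws:
        R.append([fit(cs,n,(x,y,w),yaw=_ is None) for cs in([T,Sd],[T],[Sd])])
    b=min(R,key=lambda r:r[0][1])
    print(n,*[(np.round(p,4),round(e,3)) for p,e in b]);out[n]=b[0][0]
np.savez('poses.npz',**out)
t=T['img'][115:245,110:420].copy();t=cv2.resize(t,(800,335),interpolation=cv2.INTER_CUBIC)
s=cv2.resize(Sd['img'][75:384,180:400],(0,0),fx=1,fy=1)
cv2.imwrite('pics/crop.png',t[:,:,::-1])
E
python3 g.py
```

```text
large_piston (array([0.6652, 0.2402, 0.    ]), np.float64(0.189)) (array([0.6659, 0.241 , 0.    ]), np.float64(0.183)) (array([0.6654, 0.2411, 0.    ]), np.float64(0.189))
small_piston (array([ 0.4081, -0.3968,  0.    ]), np.float64(0.164)) (array([ 0.4083, -0.398 ,  0.    ]), np.float64(0.182)) (array([ 0.41  , -0.3955,  0.    ]), np.float64(0.126))
large_drum (array([ 0.6595, -0.0737,  0.    ]), np.float64(0.13)) (array([ 0.6604, -0.0742,  0.    ]), np.float64(0.128)) (array([ 0.6585, -0.0751,  0.    ]), np.float64(0.124))
small_drum (array([ 0.6399, -0.2286,  0.    ]), np.float64(0.141)) (array([ 0.6407, -0.2292,  0.    ]), np.float64(0.134)) (array([ 0.6394, -0.2273,  0.    ]), np.float64(0.144))
air_filter (array([ 0.6685,  0.0631, -0.1281]), np.float64(0.206)) (array([ 0.6704,  0.065 , -0.2742]), np.float64(0.211)) (array([ 0.6686,  0.0633, -0.1099]), np.float64(0.197))
carburettor (array([0.4397, 0.394 , 0.0866]), np.float64(0.219)) (array([0.4421, 0.3972, 0.0172]), np.float64(0.197)) (array([0.4391, 0.3932, 0.1054]), np.float64(0.203))
long_tray (array([0.4789, 0.1637, 0.3303]), np.float64(0.097)) (array([0.4796, 0.1641, 0.2971]), np.float64(0.114)) (array([0.4798, 0.1635, 0.3269]), np.float64(0.083))
short_tray (array([ 0.4981, -0.1548,  0.0861]), np.float64(0.096)) (array([ 0.4995, -0.154 ,  0.0511]), np.float64(0.106)) (array([ 0.4972, -0.1529,  0.0851]), np.float64(0.088))
```

View pics/crop.png

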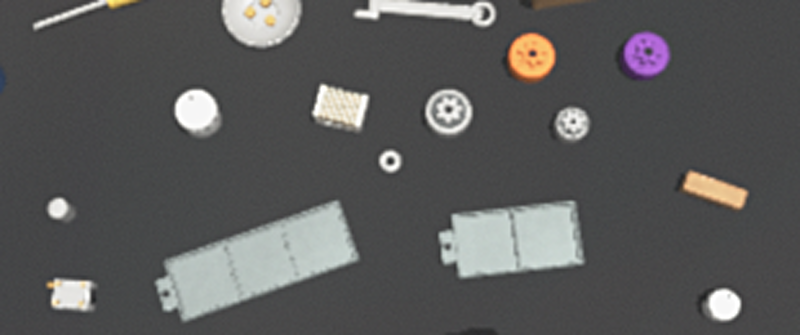

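The crop confirms it. The large grey drum is at (448,110) and the small one at (572,123). The large piston is at (197,112), the small piston at (722,304), and the tiny pin at (60,208) is a distractor. I'll check the fits with outlines.

Run:
```python
from fit import *
P=np.load('poses.npz');tiles=[]
for cn in('top','side'):
    c=dict(np.load(cn+'.npz'))
    g=c['img'].max(2)
    big=cv2.resize(c['img'],None,fx=4,fy=4,interpolation=cv2.INTER_CUBIC)
    row=[]
    for n in ['large_piston','small_piston','large_drum','air_filter','carburettor','long_tray','short_tray','small_drum']:
        r=render(c,n,P[n]);k,_=cv2.findContours(r,0,2);cv2.drawContours(big,k,-1,(255,0,0),1)
        x,y,w,h=cv2.boundingRect(r);x+=w//2;y+=h//2;R=max(w,h)//2+24
        t=big[max(0,y-R):y+R,max(0,x-R):x+R];row.append(cv2.resize(t,(200,150) if 0 else (200,200),interpolation=cv2.INTER_CUBIC))
    tiles+=[np.hstack(row[:4]),np.hstack(row[4:])]
o=np.vstack(tiles);cv2.imwrite('pics/ov1.png',cv2.resize(o,(600,600))[:,:,::-1])
```

```text
(no output)
```

View pics/ov1.png

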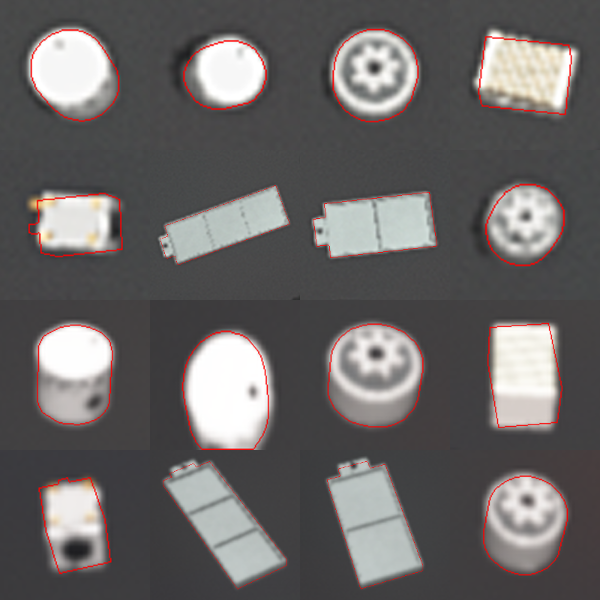

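Run:
```python
from fit import *
P=dict(np.load('poses.npz'));M['carburettor']=M['carburettor'][:1]
T=dict(np.load('top.npz'));S=dict(np.load('side.npz'))
for n,ys in(('air_filter',np.arange(-.36,0,.06)),('carburettor',np.arange(-.24,.13,.06))):
  best=None
  for w in ys:
    p,e=fit([T,S],n,(*P[n][:2],w),thr=95,yaw=False)
    print(n,round(w,2),np.round(p[:2],4),round(e,3))
    if best is None or e<best[1]:best=(p,e)
  P[n]=best[0]
np.savez('poses.npz',**P)
tiles=[]
for c in(T,S):
    big=cv2.resize(c['img'],None,fx=4,fy=4,interpolation=cv2.INTER_CUBIC)
    for n in('air_filter','carburettor'):
        r=render(c,n,P[n]);k,_=cv2.findContours(r,0,2);cv2.drawContours(big,k,-1,(255,0,0),1)
        x,y,w,h=cv2.boundingRect(r);x+=w//2;y+=h//2;R=max(w,h)//2+30
        tiles.append(cv2.resize(big[y-R:y+R,x-R:x+R],(300,300),interpolation=cv2.INTER_CUBIC))
cv2.imwrite('pics/ov2.png',np.vstack([np.hstack(tiles[:2]),np.hstack(tiles[2:])])[:,:,::-1])
```

```text
air_filter -0.36 [0.6692 0.0628] 0.147
air_filter -0.3 [0.6696 0.0616] 0.139
air_filter -0.24 [0.6686 0.0615] 0.129
air_filter -0.18 [0.6678 0.0621] 0.133
air_filter -0.12 [0.6682 0.0615] 0.152
air_filter -0.06 [0.669  0.0619] 0.181
carburettor -0.24 [0.4402 0.395 ] 0.198
carburettor -0.18 [0.4403 0.3951] 0.171
carburettor -0.12 [0.4411 0.3957] 0.167
carburettor -0.06 [0.4407 0.3957] 0.168
carburettor 0.0 [0.441  0.3958] 0.187
carburettor 0.06 [0.4401 0.396 ] 0.194
carburettor 0.12 [0.4398 0.3959] 0.212
```

View pics/ov2.png

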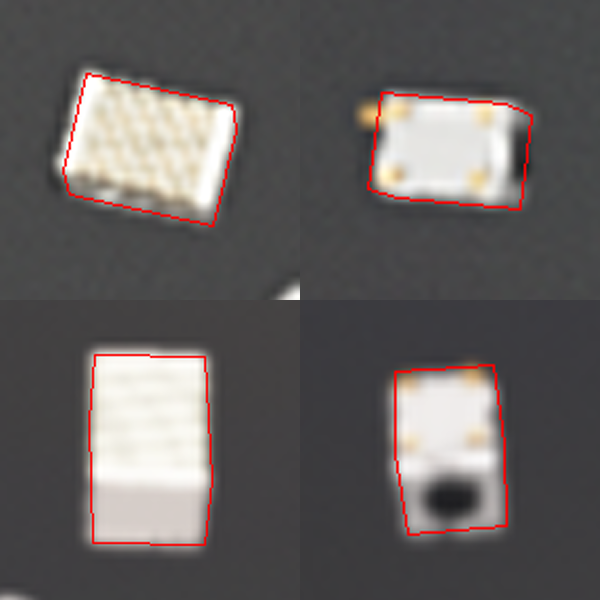

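Poses are good. Next is a small calculator that gives the shifts from the measured pose in tool axes.

```bash
cat > plan.py <<'E'
# usage: plan.py "x,y,z,phi_deg" ...   prints rows (tool shift m, turn deg) leading through waypoints
import sys,numpy as np
from scipy.spatial.transform import Rotation as Ro
from rig import get_obs
o=get_obs();p=np.array(o['position']);R=Ro.from_quat(o['tool_rot']);m=R.as_matrix();phi=np.degrees(np.arctan2(m[1,0],m[0,0]))
print('t',round(o['time'],2),'p',p.round(4),'phi',phi.round(1),'tilt',np.degrees(np.arccos(-m[2,2])).round(2),'F',np.array(o['ft_force']).round(1),'w',round(o['grip_width'],4))
n=0
for a in sys.argv[1:]:
    q=np.array(list(map(float,a.split(','))));d=q[:3]-p;dp=q[3]-phi
    k=max(1,int(np.ceil(max(np.linalg.norm(d)/.05,abs(dp)/8))))
    s=d/k;print('->',a)
    for i in range(k):
        f=np.radians(phi);d=(q[:3]-p)/(k-i)
        t=np.round([d[0]*np.cos(f)+d[1]*np.sin(f),d[0]*np.sin(f)-d[1]*np.cos(f),-d[2]],3);r=round((phi-q[3])/(k-i),1)
        n+=1;print(n,[*map(float,t),0,0,r])
        p=p+np.array([t[0]*np.cos(f)+t[1]*np.sin(f),t[0]*np.sin(f)-t[1]*np.cos(f),-t[2]]);phi-=r
E
python3 plan.py .233,-.55,.26,21.8 .26,-.42,.26,60 .409,-.397,.12,95 .409,-.397,.04,95 .409,-.397,.022,95
```

```text
t 0.1 p [ 0.2327 -0.5793  0.2018] phi 21.9 tilt 0.11 F [ 0.4 -0.  -0.3] w 0.0871
-> .233,-.55,.26,21.8
1 [0.006, -0.014, -0.029, 0, 0, np.float64(0.0)]
2 [0.005, -0.013, -0.029, 0, 0, np.float64(0.1)]
-> .26,-.42,.26,60
3 [0.015, -0.022, -0.0, 0, 0, np.float64(-7.6)]
4 [0.017, -0.02, -0.0, 0, 0, np.float64(-7.7)]
5 [0.02, -0.018, -0.0, 0, 0, np.float64(-7.6)]
6 [0.022, -0.015, -0.0, 0, 0, np.float64(-7.7)]
7 [0.024, -0.011, -0.0, 0, 0, np.float64(-7.6)]
-> .409,-.397,.12,95
8 [0.019, 0.024, 0.028, 0, 0, np.float64(-7.0)]
9 [0.016, 0.026, 0.028, 0, 0, np.float64(-7.0)]
10 [0.013, 0.027, 0.028, 0, 0, np.float64(-7.0)]
11 [0.009, 0.029, 0.028, 0, 0, np.float64(-7.0)]
12 [0.006, 0.029, 0.028, 0, 0, np.float64(-7.0)]
-> .409,-.397,.04,95
13 [-0.0, -0.0, 0.04, 0, 0, np.float64(-0.0)]
14 [-0.0, -0.0, 0.04, 0, 0, np.float64(-0.0)]
-> .409,-.397,.022,95
15 [-0.0, -0.0, 0.018, 0, 0, np.float64(-0.0)]
```

```bash
sed -i 's/r=round(/r=round(float(/; s|/(k-i),1)$|/(k-i)),1)|' plan.py
python3 -m pendant '[[[0.006,-0.014,-0.029,0,0,0,1],[0.005,-0.013,-0.029,0,0,0,1],[0.015,-0.022,0,0,0,-7.6,1],[0.017,-0.020,0,0,0,-7.6,1],[0.020,-0.018,0,0,0,-7.6,1]]]' 40
python3 -m pendant '[[[0.022,-0.015,0,0,0,-7.6,1],[0.024,-0.011,0,0,0,-7.6,1],[0.019,0.024,0.028,0,0,-7,1],[0.016,0.026,0.028,0,0,-7,1],[0.013,0.027,0.028,0,0,-7,1]]]'
python3 -m pendant '[[[0.009,0.029,0.028,0,0,-7,1],[0.006,0.029,0.028,0,0,-7,1],[0,0,0,0,0,0,1],[0,0,0,0,0,0,1],[0,0,0,0,0,0,1]]]'
python3 plan.py .409,-.397,.05,95  .409,-.397,.022,95
```

```text
time: 0.72
position: [0.2488, -0.4714, 0.2603]
tool_rot: [0.924, 0.382, 0.0, -0.0]
ft_force: [-0.7, -0.0, 0.1]
grip_width: 0.0867
grip_force: 0.0
time: 1.35
position: [0.3507, -0.4066, 0.1757]
tool_rot: [0.76, 0.65, -0.0, -0.0]
ft_force: [0.3, -0.6, -1.1]
grip_width: 0.0873
grip_force: 0.0
time: 1.98
position: [0.4087, -0.3985, 0.1217]
tool_rot: [0.677, 0.736, -0.0, 0.001]
ft_force: [-0.6, 0.4, -0.7]
grip_width: 0.0868
grip_force: 0.0
t 1.98 p [ 0.4087 -0.3985  0.1217] phi 94.8 tilt 0.09 F [-0.6  0.4 -0.7] w 0.0868
-> .409,-.397,.05,95
1 [0.001, 0.0, 0.036, 0, 0, -0.1]
2 [0.0, 0.0, 0.036, 0, 0, -0.1]
-> .409,-.397,.022,95
3 [0.0, 0.0, 0.028, 0, 0, -0.0]
```

```bash
python3 -m pendant '[[[0.001,0,0.036,0,0,0,1],[0,0,0.036,0,0,0,1],[0,0,0.018,0,0,0,1],[0,0,0.010,0,0,0,1],[0,0,0,0,0,0,1]]]' 30
python3 -m pendant '[[[0,0,0,0,0,0,0],[0,0,0,0,0,0,0],[0,0,0,0,0,0,0],[0,0,0,0,0,0,0],[0,0,0,0,0,0,0]]]'
python3 -m pendant '[[[0,0,0,0,0,0,0],[0,0,0,0,0,0,0],[0,0,0,0,0,0,0],[0,0,-0.010,0,0,0,0],[0,0,-0.020,0,0,0,0]]]'
python3 plan.py .409,-.397,.12,95 .495,-.117,.12,94.9 .495,-.117,.05,94.9 .495,-.117,.027,94.9
```

```text
time: 2.6
position: [0.4091, -0.397, 0.0208]
tool_rot: [0.677, 0.736, -0.0, 0.0]
ft_force: [0.5, 0.8, 0.3]
grip_width: 0.0868
grip_force: 0.0
time: 3.22
position: [0.4091, -0.3967, 0.0207]
tool_rot: [0.676, 0.737, -0.0, 0.0]
ft_force: [-0.9, 0.1, -0.4]
grip_width: 0.0448
grip_force: 0.0
time: 3.85
position: [0.4088, -0.3962, 0.0508]
tool_rot: [0.676, 0.737, 0.0, -0.001]
ft_force: [0.4, 0.5, 0.7]
grip_width: 0.0014
grip_force: 0.0
t 3.85 p [ 0.4088 -0.3962  0.0508] phi 94.9 tilt 0.1 F [0.4 0.5 0.7] w 0.0014
-> .409,-.397,.12,95
1 [-0.0, 0.0, -0.035, 0, 0, -0.1]
2 [-0.001, 0.0, -0.034, 0, 0, -0.0]
-> .495,-.117,.12,94.9
3 [0.045, 0.018, -0.0, 0, 0, 0.0]
4 [0.045, 0.018, -0.0, 0, 0, 0.0]
5 [0.045, 0.019, -0.0, 0, 0, 0.0]
6 [0.046, 0.018, -0.0, 0, 0, 0.0]
7 [0.045, 0.019, -0.0, 0, 0, 0.0]
8 [0.046, 0.018, -0.0, 0, 0, 0.1]
-> .495,-.117,.05,94.9
9 [-0.0, 0.0, 0.035, 0, 0, -0.0]
10 [-0.0, 0.0, 0.035, 0, 0, -0.0]
-> .495,-.117,.027,94.9
11 [-0.0, 0.0, 0.023, 0, 0, -0.0]
```

Missed: the fingers closed to 1.4 mm. I'll look.

Run:
```python
from rig import camera
from fit import *
ims=[]
for n,(r0,r1,c0,c1) in(('top',(170,300,300,470)),('side',(254,384,150,320))):
    c=camera(n);np.savez(n+'1.npz',**c);ims.append(cv2.resize(c['img'][r0:r1,c0:c1],None,fx=2.35,fy=2.35,interpolation=cv2.INTER_CUBIC))
cv2.imwrite('pics/miss.png',np.hstack(ims)[:,:,::-1])
```

```text
(no output)
```

View pics/miss.png

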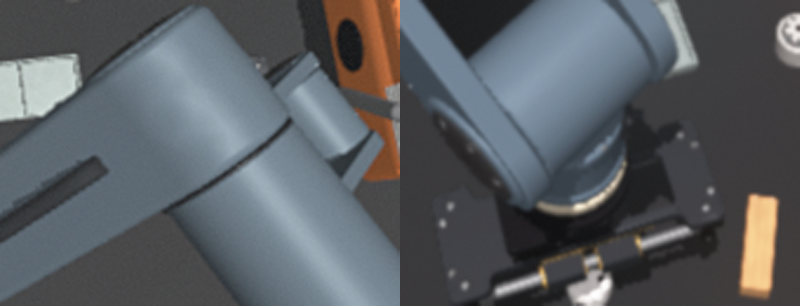

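The piston is still standing at about (590,290), close to the fingers. I'll move up and away and remeasure.

```bash
python3 -m pendant '[[[0,0,-0.035,0,0,0,0],[0,0,-0.035,0,0,0,0],[0.045,0.018,0,0,0,0,1],[0.045,0.018,0,0,0,0,1],[0.045,0.018,0,0,0,0,1]]]'
python3 -m pendant '[[[0.04,0,0,0,0,0,1],[0,0,0,0,0,0,1],[0,0,0,0,0,0,1],[0,0,0,0,0,0,1],[0,0,0,0,0,0,1]]]'
python3 - <<'E'
from rig import camera
from fit import *
ims=[];C=[]
for n,(r0,r1,c0,c1) in(('top',(170,300,300,470)),('side',(254,384,150,320))):
    c=camera(n);C.append(c);np.savez(n+'1.npz',**c);ims.append(cv2.resize(c['img'][r0:r1,c0:c1],None,fx=2.35,fy=2.35,interpolation=cv2.INTER_CUBIC))
cv2.imwrite('pics/miss2.png',np.hstack(ims)[:,:,::-1])
for cs in(C,C[:1],C[1:]):
    for t in (75,110): print(fit(cs,'small_piston',(.409,-.397,0),thr=t,yaw=False))
E
```

```text
time: 4.58
position: [0.4516, -0.2563, 0.1207]
tool_rot: [0.677, 0.736, 0.0, 0.0]
ft_force: [0.6, 0.8, -0.6]
grip_width: 0.0227
grip_force: 0.0
time: 5.2
position: [0.4482, -0.2188, 0.1206]
tool_rot: [0.677, 0.736, -0.0, 0.0]
ft_force: [0.2, -0.1, 0.2]
grip_width: 0.0727
grip_force: 0.0
(array([ 0.40871127, -0.39591792,  0.        ]), np.float64(0.2617971838051981))
(array([ 0.40968457, -0.39753502,  0.        ]), np.float64(0.17520212074379055))
(array([ 0.40920801, -0.39847461,  0.        ]), np.float64(0.3797401219835588))
(array([ 0.40987777, -0.39875561,  0.        ]), np.float64(0.27968596663395484))
(array([ 0.41034058, -0.39514905,  0.        ]), np.float64(0.12517062517062516))
(array([ 0.40981047, -0.39647089,  0.        ]), np.float64(0.04741705802151186))
```

View pics/miss2.png

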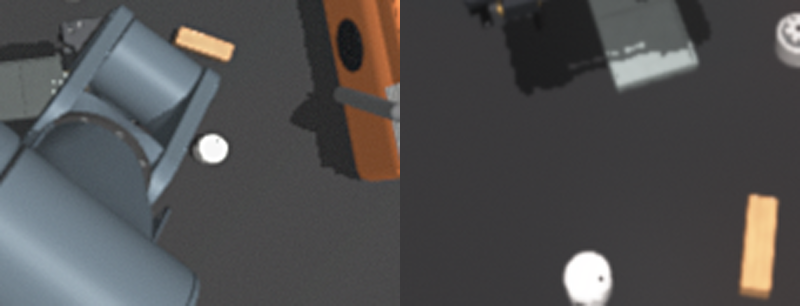

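```bash
python3 - <<'E'
from fit import *
c=dict(np.load('side1.npz'))
for X in([.4088,-.3962,.0508],[.4088,-.3962,.0398],[.4095,-.397,.034],[.4095,-.397,0]): 
    u=proj(c,np.array([X]))[0];print(X,u.round(1),((u-[150,254])*2.35).round(0))
E
python3 -c "
import rig;print([x for x in dir(rig)])"
```

```text
[0.4088, -0.3962, 0.0508] [228.1 367.1] [184. 266.]
[0.4088, -0.3962, 0.0398] [228.5 369. ] [184. 270.]
[0.4095, -0.397, 0.034] [229.1 370.3] [186. 273.]
[0.4095, -0.397, 0] [230.1 375.6] [188. 286.]
['Unreachable', '__builtins__', '__cached__', '__doc__', '__file__', '__loader__', '__name__', '__package__', '__spec__', 'camera', 'get_obs', 'hand_in']
```

The projections show the fingers were in the right place, so I may have lifted before they gripped. I'll retry, holding still until the width and force show contact.

```bash
python3 plan.py .4095,-.397,.12,95 .4095,-.397,.021,95
```

```text
t 5.3 p [ 0.448  -0.2185  0.1205] phi 94.8 tilt 0.01 F [ 0.2 -0.5  0.7] w 0.0804
-> .4095,-.397,.12,95
1 [-0.044, -0.013, 0.0, 0, 0, -0.0]
2 [-0.044, -0.013, 0.0, 0, 0, -0.1]
3 [-0.043, -0.014, 0.0, 0, 0, -0.0]
4 [-0.044, -0.013, 0.001, 0, 0, -0.1]
-> .4095,-.397,.021,95
5 [0.0, -0.0, 0.049, 0, 0, 0.0]
6 [0.0, -0.0, 0.05, 0, 0, 0.0]
```

```bash
python3 -m pendant '[[[-0.044,-0.013,0,0,0,0,1],[-0.044,-0.013,0,0,0,0,1],[-0.044,-0.014,0,0,0,0,1],[-0.044,-0.013,0,0,0,0,1],[0,0,0.04,0,0,0,1]]]'
python3 -m pendant '[[[0,0,0.04,0,0,0,1],[0,0,0.02,0,0,0,1],[0,0,0,0,0,0,1],[0,0,0,0,0,0,0],[0,0,0,0,0,0,0]]]'
python3 -m pendant '[[[0,0,0,0,0,0,0],[0,0,0,0,0,0,0],[0,0,0,0,0,0,0],[0,0,0,0,0,0,0],[0,0,0,0,0,0,0]]]'
python3 -m pendant '[[[0,0,0,0,0,0,0],[0,0,0,0,0,0,0],[0,0,0,0,0,0,0],[0,0,0,0,0,0,0],[0,0,0,0,0,0,0]]]'
```

```text
time: 5.92
position: [0.4118, -0.4053, 0.083]
tool_rot: [0.678, 0.735, -0.002, 0.006]
ft_force: [-0.0, 0.9, -0.1]
grip_width: 0.0873
grip_force: 0.0
time: 6.55
position: [0.4108, -0.3985, 0.0219]
tool_rot: [0.676, 0.737, -0.0, 0.001]
ft_force: [-0.1, 0.7, 0.0]
grip_width: 0.0741
grip_force: 0.0
time: 7.18
position: [0.4102, -0.3976, 0.0206]
tool_rot: [0.676, 0.737, 0.0, -0.0]
ft_force: [-0.2, 0.3, -0.4]
grip_width: 0.0249
grip_force: 0.0
time: 7.8
position: [0.4102, -0.3976, 0.0207]
tool_rot: [0.676, 0.737, -0.0, 0.0]
ft_force: [0.4, 0.3, -0.4]
grip_width: 0.0005
grip_force: 0.0
```

Run:
```python
from rig import camera
from fit import *
c=camera('side')
im=cv2.resize(c['img'][284:384,150:320],None,fx=4.7,fy=4.7,interpolation=cv2.INTER_CUBIC)
im=np.clip(im.astype(float)*1.6,0,255).astype(np.uint8)
cv2.imwrite('pics/miss3.png',im[:,:,::-1])
```

```text
(no output)
```

View pics/miss3.png

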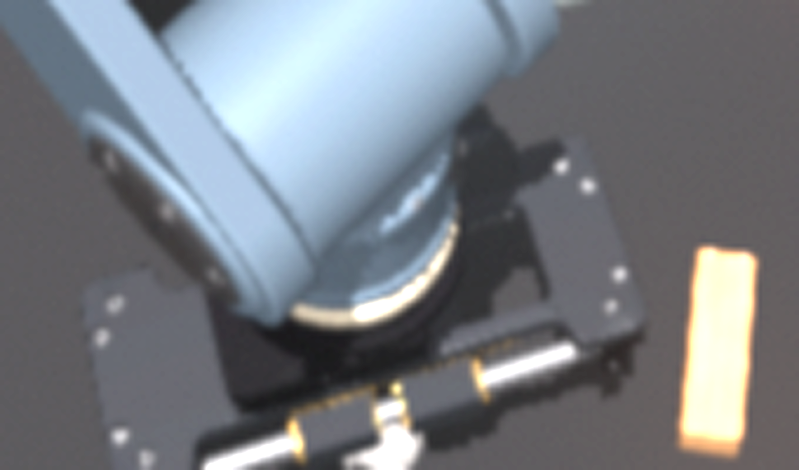

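The fingers close on nothing although the piston looks to be there. I need to check where the fingertips really are against the reported TCP, so I'll move to a clear view.

```bash
python3 -m pendant '[[[0,0,-0.03,0,0,0,0],[0,0,-0.04,0,0,0,0],[0.045,0.018,-0.01,0,0,0,0],[0.045,0.018,0,0,0,0,0],[0.045,0.018,0,0,0,0,0]]]'
python3 -m pendant '[[[0.045,0.018,0,0,0,0,0],[0.045,0.018,0,0,0,0,0],[0.045,0.018,0,0,0,0,0.5],[0,0,0,0,0,0,0.5],[0,0,0,0,0,0,0.5]]]'
python3 -m pendant '[[[0,0,0,0,0,0,0.5],[0,0,0,0,0,0,0.5],[0,0,0,0,0,0,0.5],[0,0,0,0,0,0,0.5],[0,0,0,0,0,0,0.5]]]'
python3 - <<'E'
from rig import camera,get_obs
from fit import *
from scipy.spatial.transform import Rotation as Ro
o=get_obs();p=np.array(o['position']);R=Ro.from_quat(o['tool_rot']).as_matrix();w=o['grip_width'];print(p,w)
ims=[]
for n in('side','top'):
    c=camera(n);im=cv2.resize(c['img'],None,fx=4,fy=4,interpolation=cv2.INTER_CUBIC);im=np.clip(im.astype(float)*1.6,0,255).astype(np.uint8)
    for k,col in((0,(255,0,0)),(.011,(0,255,0))):
        for s in(-1,0,1):
            u=proj(c,(p+R@[0,s*w/2,k])[None])[0];cv2.circle(im,tuple(np.round(u*4+1.5).astype(int)),3,col,-1)
    u=(u*4).astype(int);t=im[max(0,u[1]-300):u[1]+300,max(0,u[0]-200):u[0]+200];ims.append(cv2.resize(t,(400,600)))
cv2.imwrite('pics/tip.png',np.hstack(ims)[:,:,::-1])
E
```

```text
time: 8.48
position: [0.4529, -0.2574, 0.1011]
tool_rot: [0.677, 0.736, 0.0, 0.001]
ft_force: [0.1, 0.8, -0.2]
grip_width: 0.0004
grip_force: 0.0
time: 9.1
position: [0.4951, -0.1197, 0.1007]
tool_rot: [0.676, 0.737, -0.0, 0.0]
ft_force: [-0.2, -0.7, -0.2]
grip_width: 0.0227
grip_force: 0.0
time: 9.72
position: [0.4948, -0.1195, 0.1006]
tool_rot: [0.676, 0.736, 0.0, -0.0]
ft_force: [0.1, 0.3, 0.2]
grip_width: 0.0432
grip_force: 0.0
[ 0.49481885 -0.11950982  0.10063836] 0.0431666919844097
```

View pics/tip.png

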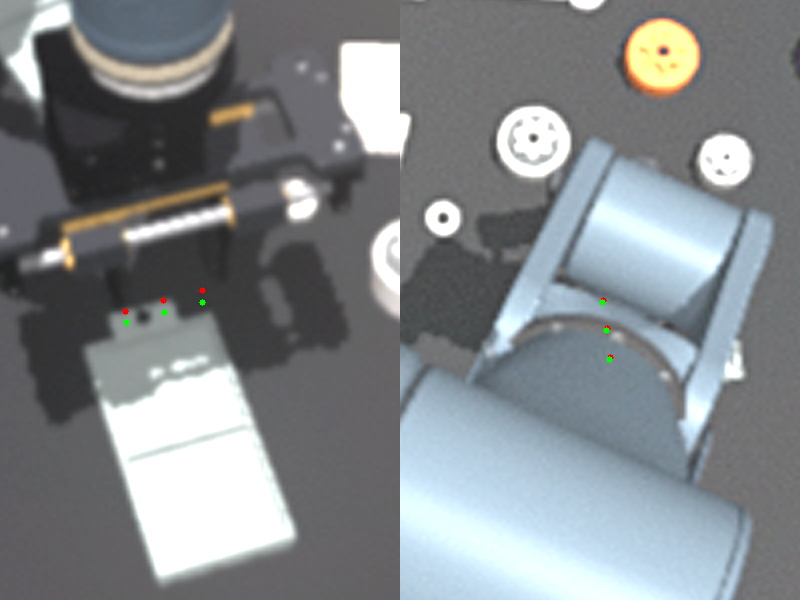

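Run:
```python
from rig import camera,get_obs
from fit import *
from scipy.spatial.transform import Rotation as Ro
o=get_obs();p=np.array(o['position']);R=Ro.from_quat(o['tool_rot']).as_matrix();w=o['grip_width']
c=camera('side');np.savez('side2.npz',**c);S=10
u0=proj(c,p[None])[0];r,cc=int(u0[1])-38,int(u0[0])-40
t=c['img'][r:r+60,cc:cc+80];t=cv2.resize(t,None,fx=S,fy=S,interpolation=cv2.INTER_CUBIC)
t=(np.clip(t/140.,0,1)**.5*255).astype(np.uint8)
for k,col in((-.05,(255,255,0)),(0,(255,0,0)),(.011,(0,255,0))):
    for s in(-1,1):
        u=proj(c,(p+R@[0,s*w/2,k])[None])[0];cv2.circle(t,tuple(np.round((u-[cc,r])*S+S/2).astype(int)),4,col,-1)
cv2.imwrite('pics/tip2.png',t[:,:,::-1])
```

```text
(no output)
```

View pics/tip2.png

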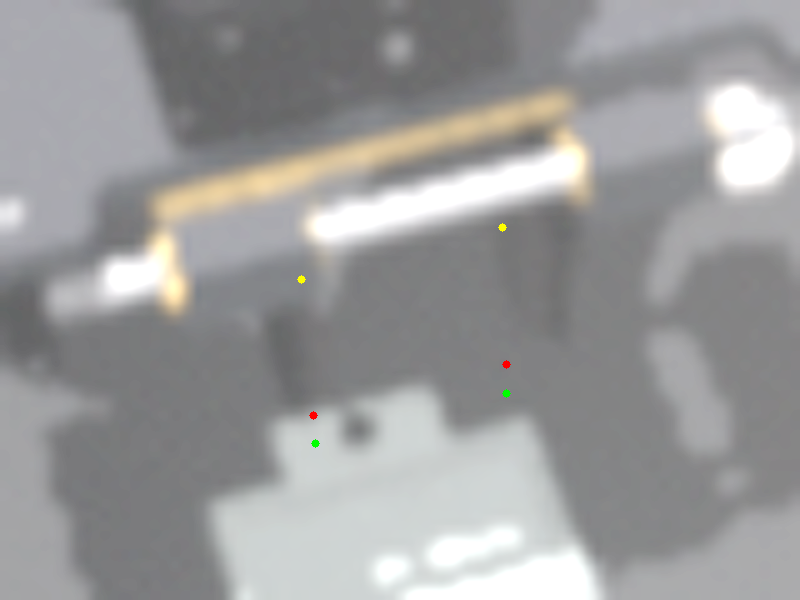

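The fingertips look about 5 px higher in the image than predicted: mid-tip at (428,372) against a predicted (410,418). The tips may stand higher than the TCP report implies, so I'll check by a gentle touch on bare bench at (0.41,-0.31).

```bash
python3 -m pendant '[[[-0.045,-0.016,0,0,0,0,0],[-0.045,-0.016,0,0,0,0,0],[-0.045,-0.016,0,0,0,0,0],[-0.045,-0.016,0.02,0,0,0,0],[0,0,0.04,0,0,0,0]]]'
python3 -m pendant '[[[0,0,0.020,0,0,0,0],[0,0,0,0,0,0,0],[0,0,0.003,0,0,0,0],[0,0,0.003,0,0,0,0],[0,0,0,0,0,0,0]]]'
python3 -m pendant '[[[0,0,0.001,0,0,0,0],[0,0,0.001,0,0,0,0],[0,0,0.001,0,0,0,0],[0,0,0.001,0,0,0,0],[0,0,0,0,0,0,0]]]'
```

```text
time: 10.5
position: [0.448, -0.31, 0.0417]
tool_rot: [0.678, 0.735, -0.0, 0.004]
ft_force: [0.3, 0.7, -0.0]
grip_width: 0.0037
grip_force: 0.0
time: 11.12
position: [0.4468, -0.3043, 0.0152]
tool_rot: [0.676, 0.737, -0.0, 0.001]
ft_force: [-0.1, -0.0, 1.1]
grip_width: 0.0006
grip_force: 0.0
time: 11.75
position: [0.4463, -0.3041, 0.0105]
tool_rot: [0.676, 0.737, -0.0, -0.0]
ft_force: [-0.7, -0.2, -1.3]
grip_width: 0.0003
grip_force: 0.0
```

```bash
python3 -m pendant '[[[0,0,0.001,0,0,0,0],[0,0,0,0,0,0,0],[0,0,0.001,0,0,0,0],[0,0,0,0,0,0,0],[0,0,0,0,0,0,0]]]'|sed -n '2p;4p'
python3 -m pendant '[[[0,0,0.001,0,0,0,0],[0,0,0,0,0,0,0],[0,0,0,0,0,0,0],[0,0,0,0,0,0,0],[0,0,0,0,0,0,0]]]'|sed -n '2p;4p'
```

```text
position: [0.4464, -0.3041, 0.0086]
ft_force: [0.7, 0.2, 0.2]
position: [0.4464, -0.3042, 0.0077]
ft_force: [0.6, 0.3, -0.5]
```

```bash
ok(){ tee last | sed -n '2p;4p'; python3 -c "
import re;l=[x for x in open('last') if 'ft_force' in x][0];import sys
sys.exit(abs(float(re.findall(r'-?[\d.]+',l)[2]))>4)"; }
set -o pipefail
python3 -m pendant '[[[0,0,0.001,0,0,0,0],[0,0,0.001,0,0,0,0],[0,0,0.001,0,0,0,0],[0,0,0,0,0,0,0],[0,0,0,0,0,0,0]]]'|ok &&
python3 -m pendant '[[[0,0,0.001,0,0,0,0],[0,0,0.001,0,0,0,0],[0,0,0.001,0,0,0,0],[0,0,0,0,0,0,0],[0,0,0,0,0,0,0]]]'|ok &&
python3 -m pendant '[[[0,0,0.001,0,0,0,0],[0,0,0.001,0,0,0,0],[0,0,0.001,0,0,0,0],[0,0,0,0,0,0,0],[0,0,0,0,0,0,0]]]'|ok &&
python3 -m pendant '[[[0,0,0.001,0,0,0,0],[0,0,0.001,0,0,0,0],[0,0,0.001,0,0,0,0],[0,0,0,0,0,0,0],[0,0,0,0,0,0,0]]]'|ok &&
python3 -m pendant '[[[0,0,0.001,0,0,0,0],[0,0,0.001,0,0,0,0],[0,0,0.001,0,0,0,0],[0,0,0,0,0,0,0],[0,0,0,0,0,0,0]]]'|ok
```

```text
position: [0.4464, -0.3042, 0.0046]
ft_force: [-0.3, 0.2, 0.8]
position: [0.4464, -0.3042, 0.0016]
ft_force: [0.2, 0.2, -0.5]
position: [0.4464, -0.3042, -0.0014]
ft_force: [0.5, -0.2, 1.2]
position: [0.4464, -0.3042, -0.0044]
ft_force: [-0.1, -0.3, -0.1]
position: [0.4464, -0.3042, -0.0074]
ft_force: [-1.1, -0.3, 0.5]
```

```bash
cat > ok.sh <<'E'
ok(){ tee last | sed -n '2p;4p'; python3 -c "
import re;l=[x for x in open('last') if 'ft_force' in x][0];import sys
sys.exit(abs(float(re.findall(r'-?[\d.]+',l)[2]))>4)"; }
set -o pipefail
E
. ./ok.sh
python3 -m pendant '[[[0,0,0.001,0,0,0,0],[0,0,0.001,0,0,0,0],[0,0,0.001,0,0,0,0],[0,0,0,0,0,0,0],[0,0,0,0,0,0,0]]]'|ok &&
python3 -m pendant '[[[0,0,0.001,0,0,0,0],[0,0,0.001,0,0,0,0],[0,0,0.001,0,0,0,0],[0,0,0,0,0,0,0],[0,0,0,0,0,0,0]]]'|ok &&
python3 -m pendant '[[[0,0,0.001,0,0,0,0],[0,0,0.001,0,0,0,0],[0,0,0.001,0,0,0,0],[0,0,0,0,0,0,0],[0,0,0,0,0,0,0]]]'|ok &&
python3 -m pendant '[[[0,0,0.001,0,0,0,0],[0,0,0.001,0,0,0,0],[0,0,0.001,0,0,0,0],[0,0,0,0,0,0,0],[0,0,0,0,0,0,0]]]'|ok &&
python3 -m pendant '[[[0,0,0.001,0,0,0,0],[0,0,0.001,0,0,0,0],[0,0,0.001,0,0,0,0],[0,0,0,0,0,0,0],[0,0,0,0,0,0,0]]]'|ok &&
python3 -m pendant '[[[0,0,0.001,0,0,0,0],[0,0,0.001,0,0,0,0],[0,0,0.001,0,0,0,0],[0,0,0,0,0,0,0],[0,0,0,0,0,0,0]]]'|ok
```

```text
position: [0.4464, -0.3042, -0.0104]
ft_force: [-0.2, -0.1, -0.7]
position: [0.4464, -0.3042, -0.0134]
ft_force: [0.4, -0.1, -0.3]
position: [0.4464, -0.3042, -0.0164]
ft_force: [-0.1, -0.2, 0.4]
position: [0.4464, -0.3042, -0.0194]
ft_force: [0.4, -0.2, 0.1]
position: [0.4464, -0.3042, -0.0196]
ft_force: [-3.7, 2.0, 21.7]
```

Contact came at a reported z of −0.0195, where the tips should have touched at +0.011. The fingertips therefore stand about 30 mm higher than reported. I'll raise the arm and work out any lateral offset from the tip picture.

```bash
python3 -m pendant '[[[0,0,-0.02,0,0,0,0],[0,0,-0.04,0,0,0,0],[0,0,-0.05,0,0,0,0],[0,0,-0.03,0,0,0,0],[0,0,0,0,0,0,0]]]'
python3 - <<'E'
from fit import *
c=dict(np.load('side2.npz'));p=np.array([.4948,-.1195,.1006])
u0=proj(c,p[None])[0];r,cc=int(u0[1])-38,int(u0[0])-40
for t in((297,405),(560,340),(428,372)): print(t,ground(c,((t[0]-5)/10+cc,(t[1]-5)/10+r),.120).round(4))
from rig import get_obs;o=get_obs();print(np.round(o['q'],4),o['position'],o['tool_rot'])
E
```

```text
time: 19.88
position: [0.4478, -0.3055, 0.1201]
tool_rot: [0.676, 0.737, -0.0, 0.003]
ft_force: [0.3, 0.8, 0.4]
grip_width: 0.0007
grip_force: 0.0
(297, 405) [ 0.469  -0.1311]
(560, 340) [ 0.5265 -0.1271]
(428, 372) [ 0.4975 -0.129 ]
[-8.0500e-01  5.3000e-01  1.7253e+00  1.0000e-04  8.8030e-01 -8.9020e-01] [ 0.44776047 -0.30546866  0.12010854] [ 6.76362481e-01  7.36562742e-01 -1.66832842e-04  3.01546048e-03]
```

Laterally the tips agree within 2–3 mm, so it is essentially a 30.5 mm z offset. I'll put it into the calculator and retry the small piston.

```bash
sed -i "s/^o=get_obs();p=np.array(o\['position'\])/&+[.0015,0,.0305]/" plan.py
python3 plan.py .41,-.397,.12,95 .41,-.397,.022,95
```

```text
t 19.88 p [ 0.4493 -0.3055  0.1506] phi 94.9 tilt 0.35 F [0.3 0.8 0.4] w 0.0007
-> .41,-.397,.12,95
1 [-0.029, -0.016, 0.01, 0, 0, -0.0]
2 [-0.029, -0.015, 0.01, 0, 0, -0.1]
3 [-0.03, -0.016, 0.011, 0, 0, -0.0]
-> .41,-.397,.022,95
4 [0.0, 0.0, 0.049, 0, 0, -0.0]
5 [0.0, 0.0, 0.049, 0, 0, -0.0]
```

```bash
python3 -m pendant '[[[-0.029,-0.016,0.01,0,0,0,1],[-0.029,-0.015,0.01,0,0,0,1],[-0.030,-0.016,0.011,0,0,0,1],[0,0,0,0,0,0,1],[0,0,0,0,0,0,1]]]' 30
python3 -m pendant '[[[0,0,0,0,0,0,1],[0,0,0,0,0,0,1],[0,0,0,0,0,0,1],[0,0,0,0,0,0,1],[0,0,0,0,0,0,1]]]'|grep width
python3 -m pendant '[[[0,0,0.04,0,0,0,1],[0,0,0.03,0,0,0,1],[0,0,0.018,0,0,0,1],[0,0,0.010,0,0,0,1],[0,0,0,0,0,0,1]]]'
python3 -m pendant '[[[0,0,0,0,0,0,0],[0,0,0,0,0,0,0],[0,0,0,0,0,0,0],[0,0,0,0,0,0,0],[0,0,0,0,0,0,0]]]'
python3 -m pendant '[[[0,0,0,0,0,0,0],[0,0,0,0,0,0,0],[0,0,0,0,0,0,0],[0,0,0,0,0,0,0],[0,0,0,0,0,0,0]]]'
```

```text
time: 20.5
position: [0.4065, -0.3945, 0.0855]
tool_rot: [0.677, 0.736, 0.001, -0.002]
ft_force: [0.6, -0.4, -0.0]
grip_width: 0.0426
grip_force: 0.0
grip_width: 0.0854
time: 21.75
position: [0.407, -0.3958, -0.0116]
tool_rot: [0.676, 0.737, 0.0, -0.0]
ft_force: [0.3, -0.3, 0.2]
grip_width: 0.0869
grip_force: 0.0
time: 22.38
position: [0.4071, -0.3959, -0.0112]
tool_rot: [0.676, 0.737, -0.0, 0.0]
ft_force: [-0.1, -0.5, 0.9]
grip_width: 0.0451
grip_force: 0.0
time: 23.0
position: [0.4071, -0.3959, -0.0113]
tool_rot: [0.676, 0.737, -0.0, 0.0]
ft_force: [0.2, -0.8, 0.6]
grip_width: 0.0356
grip_force: 30.0
```

Gripped: 35.6 mm at 30 N. Next I lift and place it. The reported z at release should be −0.0113+0.0045 ≈ −0.007, which is true z 0.0237.

```bash
python3 plan.py .409,-.397,.09,94.9 .4955,-.117,.09,94.9 .4955,-.117,.035,94.9 .4955,-.117,.0237,94.9
```

```text
t 23.0 p [ 0.4086 -0.3959  0.0192] phi 94.9 tilt 0.01 F [ 0.2 -0.8  0.6] w 0.0356
-> .409,-.397,.09,94.9
1 [-0.001, 0.0, -0.035, 0, 0, -0.0]
2 [-0.0, 0.0, -0.036, 0, 0, -0.0]
-> .4955,-.117,.09,94.9
3 [0.045, 0.018, 0.0, 0, 0, -0.0]
4 [0.045, 0.018, 0.0, 0, 0, -0.0]
5 [0.045, 0.019, 0.0, 0, 0, -0.0]
6 [0.045, 0.018, 0.0, 0, 0, -0.0]
7 [0.046, 0.019, 0.0, 0, 0, -0.0]
8 [0.045, 0.018, 0.0, 0, 0, -0.0]
-> .4955,-.117,.035,94.9
9 [0.0, 0.0, 0.028, 0, 0, -0.0]
10 [0.0, 0.0, 0.027, 0, 0, -0.0]
-> .4955,-.117,.0237,94.9
11 [0.0, 0.0, 0.011, 0, 0, -0.0]
```

```bash
python3 -m pendant '[[[0,0,-0.035,0,0,0,0],[0,0,-0.036,0,0,0,0],[0.045,0.018,0,0,0,0,0],[0.045,0.018,0,0,0,0,0],[0.045,0.019,0,0,0,0,0]]]'|grep -E 'width|force'
python3 -m pendant '[[[0.045,0.018,0,0,0,0,0],[0.046,0.019,0,0,0,0,0],[0.044,0.018,0,0,0,0,0],[0,0,0.018,0,0,0,0],[0,0,0,0,0,0,0]]]'|grep -E 'width|force'
python3 -m pendant '[[[0,0,0.018,0,0,0,0],[0,0,0.012,0,0,0,0],[0,0,0,0,0,0,0],[0,0,0,0,0,0,0],[0,0,0,0,0,0,0]]]'|grep -E 'width|force'
python3 plan.py .4955,-.117,.0237,94.9
```

```text
ft_force: [0.6, 0.0, -1.6]
grip_width: 0.0352
grip_force: 30.0
ft_force: [0.6, -0.2, -0.1]
grip_width: 0.0353
grip_force: 30.0
ft_force: [0.7, 0.3, -1.1]
grip_width: 0.0355
grip_force: 30.0
t 24.88 p [ 0.4956 -0.1178  0.0427] phi 94.9 tilt 0.06 F [ 0.7  0.3 -1.1] w 0.0355
-> .4955,-.117,.0237,94.9
1 [0.001, 0.0, 0.019, 0, 0, -0.0]
```

```bash
python3 -m pendant '[[[0.001,0,0.010,0,0,0,0],[0,0,0.005,0,0,0,0],[0,0,0.002,0,0,0,0],[0,0,0.0015,0,0,0,0],[0,0,0,0,0,0,0]]]'|sed -n '2p;4p'
python3 -m pendant '[[[0,0,0.0005,0,0,0,0],[0,0,0,0,0,0,0],[0,0,0,0,0,0,0.48],[0,0,0,0,0,0,0.48],[0,0,0,0,0,0,0.48]]]'
python3 -m pendant '[[[0,0,-0.01,0,0,0,0.48],[0,0,-0.03,0,0,0,0.48],[0,0,-0.04,0,0,0,1],[0,0,-0.02,0,0,0,1],[0,0,0,0,0,0,1]]]'
python3 plan.py .6605,-.074,.12,108.9 .6605,-.074,.023,108.9
```

```text
position: [0.4936, -0.1165, -0.007]
ft_force: [-0.6, 0.3, -0.8]
time: 26.12
position: [0.4937, -0.1165, -0.0073]
tool_rot: [0.676, 0.737, 0.0, 0.0]
ft_force: [0.3, 0.2, 0.1]
grip_width: 0.0414
grip_force: 0.0
time: 26.75
position: [0.4949, -0.117, 0.0946]
tool_rot: [0.676, 0.737, 0.001, 0.002]
ft_force: [-0.4, -0.2, -0.5]
grip_width: 0.0639
grip_force: 0.0
t 26.75 p [ 0.4964 -0.117   0.1251] phi 94.9 tilt 0.27 F [-0.4 -0.2 -0.5] w 0.0639
-> .6605,-.074,.12,108.9
1 [0.007, 0.042, 0.001, 0, 0, -3.5]
2 [0.005, 0.042, 0.001, 0, 0, -3.5]
3 [0.002, 0.042, 0.002, 0, 0, -3.5]
4 [-0.001, 0.043, 0.001, 0, 0, -3.5]
-> .6605,-.074,.023,108.9
5 [0.0, -0.0, 0.049, 0, 0, -0.0]
6 [0.0, -0.0, 0.048, 0, 0, -0.0]
```

```bash
. ./ok.sh
python3 -m pendant '[[[0.007,0.042,0.001,0,0,-3.5,1],[0.005,0.042,0.001,0,0,-3.5,1],[0.002,0.042,0.002,0,0,-3.5,1],[-0.001,0.043,0.001,0,0,-3.5,1],[0,0,0,0,0,0,1]]]' 40|ok &&
python3 -m pendant '[[[0,0,0.035,0,0,0,1],[0,0,0.025,0,0,0,1],[0,0,0.015,0,0,0,1],[0,0,0,0,0,0,1],[0,0,0,0,0,0,1]]]'|ok
python3 plan.py .6605,-.074,.023,108.9
```

```text
position: [0.6604, -0.073, 0.0862]
ft_force: [-1.0, -1.1, -0.2]
position: [0.6585, -0.0742, 0.0134]
ft_force: [0.3, 0.8, 0.7]
t 28.0 p [ 0.66   -0.0742  0.0439] phi 108.9 tilt 0.07 F [0.3 0.8 0.7] w 0.0871
-> .6605,-.074,.023,108.9
1 [0.0, 0.0, 0.021, 0, 0, -0.0]
```

```bash
. ./ok.sh
python3 -m pendant '[[[0,0,0.010,0,0,0,1],[0,0,0.006,0,0,0,1],[0,0,0.003,0,0,0,1],[0,0,0.002,0,0,0,1],[0,0,0,0,0,0,1]]]'|ok &&
python3 -m pendant '[[[0,0,0,0,0,0,0],[0,0,0,0,0,0,0],[0,0,0,0,0,0,0],[0,0,0,0,0,0,0],[0,0,0,0,0,0,0]]]' 40|ok &&
python3 -m pendant '[[[0,0,0,0,0,0,0],[0,0,0,0,0,0,0],[0,0,-0.004,0,0,0,0],[0,0,-0.006,0,0,0,0],[0,0,-0.01,0,0,0,0]]]'
python3 plan.py .66,-.074,.09,108.9 .455,.235,.09,108.9 .455,.235,.035,108.9
```

```text
position: [0.6581, -0.0738, -0.0085]
ft_force: [-0.8, 1.3, 0.3]
position: [0.6578, -0.0739, -0.0083]
ft_force: [0.2, -0.0, 1.1]
time: 29.88
position: [0.6579, -0.0736, 0.0117]
tool_rot: [0.582, 0.813, -0.0, -0.0]
ft_force: [0.2, -0.6, -2.5]
grip_width: 0.0554
grip_force: 40.0
t 29.88 p [ 0.6594 -0.0736  0.0422] phi 108.9 tilt 0.04 F [ 0.2 -0.6 -2.5] w 0.0554
-> .66,-.074,.09,108.9
1 [-0.001, 0.0, -0.048, 0, 0, -0.0]
-> .455,.235,.09,108.9
2 [0.045, -0.012, 0.0, 0, 0, -0.0]
3 [0.045, -0.012, 0.0, 0, 0, -0.0]
4 [0.045, -0.012, 0.0, 0, 0, -0.0]
5 [0.045, -0.012, 0.0, 0, 0, -0.0]
6 [0.045, -0.011, 0.0, 0, 0, -0.0]
7 [0.045, -0.012, 0.0, 0, 0, -0.0]
8 [0.045, -0.011, 0.0, 0, 0, -0.0]
9 [0.044, -0.012, 0.0, 0, 0, -0.0]
-> .455,.235,.035,108.9
10 [0.0, 0.0, 0.028, 0, 0, -0.0]
11 [0.0, 0.0, 0.027, 0, 0, -0.0]
```

```bash
python3 -m pendant '[[[0,0,-0.048,0,0,0,0],[0.045,-0.012,0,0,0,0,0],[0.045,-0.012,0,0,0,0,0],[0.045,-0.012,0,0,0,0,0],[0.045,-0.012,0,0,0,0,0]]]'|grep width
python3 -m pendant '[[[0.045,-0.011,0,0,0,0,0],[0.045,-0.012,0,0,0,0,0],[0.045,-0.011,0,0,0,0,0],[0.044,-0.012,0,0,0,0,0],[0,0,0,0,0,0,0]]]'|grep width
python3 -m pendant '[[[0,0,0.020,0,0,0,0],[0,0,0.015,0,0,0,0],[0,0,0.010,0,0,0,0],[0,0,0,0,0,0,0],[0,0,0,0,0,0,0]]]'|grep force
python3 plan.py .455,.235,.0267,108.9
```

```text
grip_width: 0.0553
grip_width: 0.0554
ft_force: [-0.1, 1.1, -2.4]
grip_force: 40.0
t 31.75 p [0.4549 0.2353 0.0453] phi 108.8 tilt 0.03 F [-0.1  1.1 -2.4] w 0.0554
-> .455,.235,.0267,108.9
1 [-0.0, -0.0, 0.019, 0, 0, -0.1]
```

```bash
python3 -m pendant '[[[0,0,0.010,0,0,0,0],[0,0,0.005,0,0,0,0],[0,0,0.002,0,0,0,0],[0,0,0.0015,0,0,0,0],[0,0,0,0,0,0,0]]]'|sed -n '2p;4p'
python3 -m pendant '[[[0,0,0,0,0,0,0],[0,0,0,0,0,0,1],[0,0,0,0,0,0,1],[0,0,0,0,0,0,1],[0,0,0,0,0,0,1]]]'
python3 -m pendant '[[[0,0,-0.01,0,0,0,1],[0,0,-0.03,0,0,0,1],[0,0,-0.04,0,0,0,1],[0,0,-0.01,0,0,0,1],[0,0,0,0,0,0,1]]]'|grep width
python3 plan.py .6685,.0625,.115,78 .6685,.0625,.023,78
```

```text
position: [0.453, 0.2355, -0.0039]
ft_force: [-0.6, 0.2, -3.1]
time: 33.0
position: [0.4531, 0.2355, -0.0037]
tool_rot: [0.582, 0.813, 0.0, 0.0]
ft_force: [-0.0, -0.3, -0.5]
grip_width: 0.0839
grip_force: 0.0
grip_width: 0.0869
t 33.62 p [0.4549 0.2356 0.1174] phi 108.9 tilt 0.1 F [ 0.1 -0.  -0.8] w 0.0869
-> .6685,.0625,.115,78
1 [-0.039, 0.024, 0.0, 0, 0, 5.1]
2 [-0.036, 0.028, 0.0, 0, 0, 5.2]
3 [-0.034, 0.031, 0.001, 0, 0, 5.1]
4 [-0.031, 0.034, 0.0, 0, 0, 5.2]
5 [-0.028, 0.036, 0.001, 0, 0, 5.1]
6 [-0.024, 0.039, 0.0, 0, 0, 5.2]
-> .6685,.0625,.023,78
7 [-0.0, 0.0, 0.046, 0, 0, -0.0]
8 [-0.0, 0.0, 0.046, 0, 0, -0.0]
```

```bash
. ./ok.sh
python3 -m pendant '[[[-0.039,0.024,0,0,0,5.1,1],[-0.036,0.028,0,0,0,5.2,1],[-0.034,0.031,0,0,0,5.1,1],[-0.031,0.034,0,0,0,5.2,1],[-0.028,0.036,0,0,0,5.1,1]]]' 25|ok &&
python3 -m pendant '[[[-0.024,0.039,0,0,0,5.2,1],[0,0,0.03,0,0,0,1],[0,0,0.025,0,0,0,1],[0,0,0,0,0,0,1],[0,0,0,0,0,0,1]]]'|ok
python3 plan.py .6685,.0625,.023,78
```

```text
position: [0.6306, 0.09, 0.084]
ft_force: [0.4, 0.3, -0.3]
position: [0.6665, 0.0627, 0.0308]
ft_force: [-0.9, -0.2, 0.9]
t 34.88 p [0.668  0.0627 0.0613] phi 78.0 tilt 0.04 F [-0.9 -0.2  0.9] w 0.0871
-> .6685,.0625,.023,78
1 [-0.0, 0.001, 0.038, 0, 0, -0.0]
```

```bash
. ./ok.sh
python3 -m pendant '[[[0,0,0.020,0,0,0,1],[0,0,0.012,0,0,0,1],[0,0,0.004,0,0,0,1],[0,0,0.002,0,0,0,1],[0,0,0,0,0,0,0]]]'|ok &&
python3 -m pendant '[[[0,0,0,0,0,0,0],[0,0,0,0,0,0,0],[0,0,0,0,0,0,0],[0,0,0,0,0,0,0],[0,0,0,0,0,0,0]]]'|ok &&
python3 -m pendant '[[[0,0,0,0,0,0,0],[0,0,0,0,0,0,0],[0,0,-0.004,0,0,0,0],[0,0,-0.016,0,0,0,0],[0,0,-0.03,0,0,0,0]]]'
python3 plan.py .6675,.0625,.09,78 .479,.164,.09,108.9
```

```text
position: [0.6668, 0.0626, -0.0067]
ft_force: [0.2, -0.2, 0.1]
position: [0.6667, 0.0626, -0.0068]
ft_force: [0.3, 1.1, 0.9]
time: 36.75
position: [0.6657, 0.0626, 0.0433]
tool_rot: [0.777, 0.629, -0.001, -0.001]
ft_force: [0.9, 0.5, 0.1]
grip_width: 0.0408
grip_force: 24.5
t 36.75 p [0.6672 0.0626 0.0738] phi 78.0 tilt 0.14 F [0.9 0.5 0.1] w 0.0408
-> .6675,.0625,.09,78
1 [-0.0, 0.0, -0.016, 0, 0, -0.0]
-> .479,.164,.09,108.9
2 [0.012, -0.041, -0.0, 0, 0, -6.2]
3 [0.016, -0.04, -0.0, 0, 0, -6.2]
4 [0.021, -0.037, -0.0, 0, 0, -6.2]
5 [0.024, -0.035, -0.0, 0, 0, -6.2]
6 [0.028, -0.032, -0.0, 0, 0, -6.1]
```

```bash
python3 -m pendant '[[[0,0,-0.016,0,0,0,0],[0.012,-0.041,0,0,0,-6.2,0],[0.016,-0.040,0,0,0,-6.2,0],[0.021,-0.037,0,0,0,-6.2,0],[0.024,-0.035,0,0,0,-6.2,0]]]'|grep width
python3 -m pendant '[[[0.028,-0.032,0,0,0,-6.1,0],[0,0,0,0,0,0,0],[0,0,0.025,0,0,0,0],[0,0,0.018,0,0,0,0],[0,0,0,0,0,0,0]]]'|grep width
python3 plan.py .479,.164,.0282,108.9
```

```text
grip_width: 0.0404
grip_width: 0.0402
t 38.0 p [0.4809 0.1633 0.0461] phi 108.8 tilt 0.04 F [ 0.2  0.1 -0.9] w 0.0402
-> .479,.164,.0282,108.9
1 [0.001, -0.002, 0.018, 0, 0, -0.1]
```

```bash
python3 -m pendant '[[[0.001,-0.002,0.008,0,0,0,0],[0,0,0.005,0,0,0,0],[0,0,0.003,0,0,0,0],[0,0,0.0015,0,0,0,0],[0,0,0,0,0,0,0]]]'|sed -n '2p;4p'
python3 -m pendant '[[[0,0,0.0005,0,0,0,0],[0,0,0,0,0,0,1],[0,0,0,0,0,0,1],[0,0,0,0,0,0,1],[0,0,0,0,0,0,1]]]'
python3 -m pendant '[[[0,0,-0.01,0,0,0,1],[0,0,-0.03,0,0,0,1],[0,0,-0.04,0,0,0,1],[0,0,-0.01,0,0,0,1],[0,0,0,0,0,0,1]]]'|grep width
python3 plan.py .6658,.2405,.115,108.9 .6658,.2405,.025,108.9
```

```text
position: [0.4767, 0.164, -0.0013]
ft_force: [-0.1, -0.5, 0.1]
time: 39.25
position: [0.4767, 0.164, -0.0018]
tool_rot: [0.582, 0.813, 0.0, 0.0]
ft_force: [0.7, 0.4, 0.4]
grip_width: 0.0721
grip_force: 0.0
grip_width: 0.0866
t 39.88 p [0.4785 0.164  0.1194] phi 108.9 tilt 0.1 F [ 0.1 -0.  -0.9] w 0.0866
-> .6658,.2405,.115,108.9
1 [0.002, 0.04, 0.001, 0, 0, -0.0]
2 [0.002, 0.04, 0.001, 0, 0, -0.0]
3 [0.003, 0.041, 0.001, 0, 0, -0.0]
4 [0.002, 0.04, 0.001, 0, 0, -0.0]
5 [0.003, 0.041, 0.0, 0, 0, -0.0]
-> .6658,.2405,.025,108.9
6 [-0.0, -0.0, 0.045, 0, 0, -0.0]
7 [-0.0, -0.0, 0.045, 0, 0, -0.0]
```

```bash
. ./ok.sh
python3 -m pendant '[[[0.002,0.040,0,0,0,0,1],[0.003,0.040,0,0,0,0,1],[0.003,0.041,0,0,0,0,1],[0.002,0.041,0,0,0,0,1],[0.002,0.040,0,0,0,0,1]]]' 40|ok &&
python3 -m pendant '[[[0,0,0,0,0,0,1],[0,0,0.03,0,0,0,1],[0,0,0.015,0,0,0,1],[0,0,0,0,0,0,1],[0,0,0,0,0,0,1]]]'|ok
python3 plan.py .6658,.2405,.025,108.9
```

```text
position: [0.6638, 0.2409, 0.0857]
ft_force: [0.3, -0.6, -1.0]
position: [0.6641, 0.2407, 0.0436]
ft_force: [-0.2, 0.3, 0.1]
t 41.12 p [0.6656 0.2407 0.0741] phi 108.9 tilt 0.03 F [-0.2  0.3  0.1] w 0.087
-> .6658,.2405,.025,108.9
1 [-0.0, 0.0, 0.049, 0, 0, -0.0]
```

```bash
. ./ok.sh
python3 -m pendant '[[[0,0,0.022,0,0,0,1],[0,0,0.018,0,0,0,1],[0,0,0.006,0,0,0,1],[0,0,0.003,0,0,0,1],[0,0,0,0,0,0,0]]]'|ok &&
python3 -m pendant '[[[0,0,0,0,0,0,0],[0,0,0,0,0,0,0],[0,0,0,0,0,0,0],[0,0,0,0,0,0,0],[0,0,0,0,0,0,0]]]'|ok &&
python3 -m pendant '[[[0,0,0,0,0,0,0],[0,0,-0.004,0,0,0,0],[0,0,-0.016,0,0,0,0],[0,0,-0.03,0,0,0,0],[0,0,0,0,0,0,0]]]'
python3 plan.py .6655,.2405,.1,108.9 .5033,.093,.1,108.9
```

```text
position: [0.6641, 0.2407, -0.0059]
ft_force: [-0.3, -0.7, 0.1]
position: [0.6639, 0.2407, -0.0056]
ft_force: [-0.6, 0.8, 1.8]
time: 43.0
position: [0.6667, 0.2413, 0.0477]
tool_rot: [0.582, 0.814, 0.003, 0.003]
ft_force: [0.9, 1.0, -0.8]
grip_width: 0.0494
grip_force: 40.0
t 43.0 p [0.6682 0.2413 0.0782] phi 108.9 tilt 0.43 F [ 0.9  1.  -0.8] w 0.0494
-> .6655,.2405,.1,108.9
1 [0.0, -0.003, -0.022, 0, 0, -0.0]
-> .5033,.093,.1,108.9
2 [-0.017, -0.04, 0.0, 0, 0, -0.0]
3 [-0.017, -0.04, 0.0, 0, 0, -0.0]
4 [-0.018, -0.04, 0.0, 0, 0, -0.0]
5 [-0.017, -0.041, 0.0, 0, 0, -0.0]
6 [-0.018, -0.04, 0.0, 0, 0, -0.0]
```

```bash
python3 -m pendant '[[[0,0,-0.022,0,0,0,0],[-0.017,-0.040,0,0,0,0,0],[-0.017,-0.040,0,0,0,0,0],[-0.018,-0.040,0,0,0,0,0],[-0.017,-0.041,0,0,0,0,0]]]'|grep width
python3 -m pendant '[[[-0.018,-0.040,0,0,0,0,0],[0,0,0,0,0,0,0],[0,0,0.03,0,0,0,0],[0,0,0.018,0,0,0,0],[0,0,0,0,0,0,0]]]'|grep width
python3 plan.py .5033,.093,.0293,108.9
```

```text
grip_width: 0.0491
grip_width: 0.049
t 44.25 p [0.5037 0.0937 0.0478] phi 108.9 tilt 0.07 F [ 0.4  0.3 -1.2] w 0.049
-> .5033,.093,.0293,108.9
1 [-0.001, -0.001, 0.019, 0, 0, -0.0]
```

Next I release the piston and plan the carburettor: φ = 84.3° to grasp along its x.

```bash
python3 -m pendant '[[[-0.001,-0.001,0.009,0,0,0,0],[0,0,0.005,0,0,0,0],[0,0,0.003,0,0,0,0],[0,0,0.0015,0,0,0,0],[0,0,0,0,0,0,0]]]'|sed -n '2p;4p'
python3 -m pendant '[[[0,0,0,0,0,0,0],[0,0,0,0,0,0,1],[0,0,0,0,0,0,1],[0,0,0,0,0,0,1],[0,0,0,0,0,0,1]]]'
python3 -m pendant '[[[0,0,-0.01,0,0,0,1],[0,0,-0.03,0,0,0,1],[0,0,-0.04,0,0,0,1],[0,0,-0.01,0,0,0,1],[0,0,0,0,0,0,1]]]'|grep width
python3 plan.py .441,.396,.115,84.3 .441,.396,.023,84.3
```

```text
position: [0.5013, 0.0921, -0.0003]
ft_force: [0.1, -0.0, -1.5]
time: 45.5
position: [0.5013, 0.0921, -0.0003]
tool_rot: [0.582, 0.813, 0.0, 0.0]
ft_force: [0.1, 0.1, -0.2]
grip_width: 0.0812
grip_force: 0.0
grip_width: 0.087
t 46.12 p [0.5031 0.0921 0.1209] phi 108.9 tilt 0.1 F [-0.8 -0.4  0.9] w 0.087
-> .441,.396,.115,84.3
1 [0.044, 0.006, 0.001, 0, 0, 3.5]
2 [0.044, 0.003, 0.001, 0, 0, 3.5]
3 [0.044, 0.0, 0.001, 0, 0, 3.5]
4 [0.044, -0.002, 0.001, 0, 0, 3.5]
5 [0.044, -0.005, 0.001, 0, 0, 3.5]
6 [0.044, -0.008, 0.0, 0, 0, 3.5]
7 [0.043, -0.011, 0.001, 0, 0, 3.6]
-> .441,.396,.023,84.3
8 [0.0, -0.0, 0.046, 0, 0, -0.0]
9 [0.0, -0.0, 0.046, 0, 0, -0.0]
```

```bash
. ./ok.sh
python3 -m pendant '[[[0.044,0.006,0,0,0,3.5,1],[0.044,0.003,0,0,0,3.5,1],[0.044,0,0,0,0,3.5,1],[0.044,-0.002,0,0,0,3.5,1],[0.044,-0.005,0,0,0,3.5,1]]]' 40|ok &&
python3 -m pendant '[[[0.044,-0.008,0,0,0,3.5,1],[0.043,-0.011,0,0,0,3.6,1],[0,0,0.03,0,0,0,1],[0,0,0.015,0,0,0,1],[0,0,0,0,0,0,1]]]'|ok
python3 plan.py .441,.396,.023,84.3
```

```text
position: [0.4563, 0.3094, 0.0879]
ft_force: [0.5, 0.7, 0.1]
position: [0.4377, 0.3942, 0.0424]
ft_force: [0.6, 0.3, 0.6]
t 47.38 p [0.4392 0.3942 0.0729] phi 84.2 tilt 0.32 F [0.6 0.3 0.6] w 0.0872
-> .441,.396,.023,84.3
1 [0.002, 0.002, 0.05, 0, 0, -0.1]
```

```bash
. ./ok.sh
python3 -m pendant '[[[0.002,0.001,0.022,0,0,0,1],[0,0,0.016,0,0,0,1],[0,0,0.006,0,0,0,1],[0,0,0.004,0,0,0,1],[0,0,0,0,0,0,0]]]'|ok &&
python3 -m pendant '[[[0,0,0,0,0,0,0],[0,0,0,0,0,0,0],[0,0,0,0,0,0,0],[0,0,0,0,0,0,0],[0,0,0,0,0,0,0]]]'|ok &&
python3 -m pendant '[[[0,0,0,0,0,0,0],[0,0,0,0,0,0,0],[0,0,0,0,0,0,0],[0,0,-0.004,0,0,0,0],[0,0,-0.016,0,0,0,0]]]'
python3 plan.py .441,.396,.1,84.3 .501,-.191,.1,94.9
```

```text
position: [0.4406, 0.3976, -0.0032]
ft_force: [0.5, -0.6, 0.5]
position: [0.4404, 0.3977, -0.0033]
ft_force: [-0.9, 0.7, 0.6]
time: 49.25
position: [0.4396, 0.397, 0.0162]
tool_rot: [0.742, 0.671, -0.001, -0.0]
ft_force: [0.8, -0.1, -2.9]
grip_width: 0.0335
grip_force: 40.0
t 49.25 p [0.4411 0.397  0.0467] phi 84.3 tilt 0.16 F [ 0.8 -0.1 -2.9] w 0.0335
-> .441,.396,.1,84.3
1 [-0.0, -0.0, -0.027, 0, 0, -0.0]
2 [-0.001, -0.0, -0.026, 0, 0, -0.0]
-> .501,-.191,.1,94.9
3 [-0.048, 0.01, -0.0, 0, 0, -0.9]
4 [-0.048, 0.009, -0.0, 0, 0, -0.9]
5 [-0.049, 0.008, -0.0, 0, 0, -0.9]
6 [-0.049, 0.008, -0.0, 0, 0, -0.9]
7 [-0.049, 0.007, -0.0, 0, 0, -0.9]
8 [-0.049, 0.006, -0.0, 0, 0, -0.9]
9 [-0.049, 0.005, -0.0, 0, 0, -0.9]
10 [-0.049, 0.005, -0.0, 0, 0, -0.9]
11 [-0.049, 0.004, -0.0, 0, 0, -0.9]
12 [-0.049, 0.003, -0.0, 0, 0, -0.8]
13 [-0.049, 0.002, -0.0, 0, 0, -0.9]
14 [-0.048, 0.001, -0.0, 0, 0, -0.8]
```

```bash
python3 -m pendant '[[[0,0,-0.027,0,0,0,0],[-0.001,0,-0.026,0,0,0,0],[-0.048,0.010,0,0,0,-0.9,0],[-0.048,0.009,0,0,0,-0.9,0],[-0.049,0.008,0,0,0,-0.9,0]]]'|grep width
python3 -m pendant '[[[-0.049,0.008,0,0,0,-0.9,0],[-0.049,0.007,0,0,0,-0.9,0],[-0.049,0.006,0,0,0,-0.9,0],[-0.049,0.005,0,0,0,-0.9,0],[-0.049,0.005,0,0,0,-0.9,0]]]'|grep width
python3 -m pendant '[[[-0.049,0.004,0,0,0,-0.9,0],[-0.049,0.003,0,0,0,-0.8,0],[-0.049,0.002,0,0,0,-0.9,0],[-0.048,0.001,0,0,0,-0.8,0],[0,0,0,0,0,0,0]]]'|grep width
python3 -m pendant '[[[0,0,0.025,0,0,0,0],[0,0,0.015,0,0,0,0],[0,0,0,0,0,0,0],[0,0,0,0,0,0,0],[0,0,0,0,0,0,0]]]'|grep width
python3 plan.py .501,-.191,.0317,94.9
```

```text
grip_width: 0.0337
grip_width: 0.0337
grip_width: 0.0331
grip_width: 0.0337
t 51.75 p [ 0.5023 -0.1902  0.0609] phi 94.9 tilt 0.08 F [-0.   0.4 -1.9] w 0.0337
-> .501,-.191,.0317,94.9
1 [-0.001, -0.001, 0.029, 0, 0, 0.0]
```

Next I place it, then back away so both cameras can see.

```bash
python3 -m pendant '[[[-0.001,-0.001,0.015,0,0,0,0],[0,0,0.008,0,0,0,0],[0,0,0.004,0,0,0,0],[0,0,0.0015,0,0,0,0],[0,0,0,0,0,0,0]]]'|sed -n '2p;4p'
python3 -m pendant '[[[0,0,0.0005,0,0,0,0],[0,0,0,0,0,0,1],[0,0,0,0,0,0,1],[0,0,0,0,0,0,1],[0,0,0,0,0,0,1]]]'
python3 -m pendant '[[[0,0,-0.01,0,0,0,1],[0,0,-0.03,0,0,0,1],[0,0,-0.045,0,0,0,1],[-0.045,0,-0.03,0,0,0,1],[-0.045,0.0,-0.02,0,0,0,1]]]'|grep width
python3 plan.py .42,-.45,.24,60
```

```text
position: [0.4994, -0.1913, 0.0011]
ft_force: [0.4, -0.3, -1.8]
time: 53.0
position: [0.4994, -0.1913, 0.0008]
tool_rot: [0.676, 0.737, 0.0, 0.0]
ft_force: [0.4, 0.8, -0.9]
grip_width: 0.0657
grip_force: 0.0
grip_width: 0.0868
t 53.62 p [ 0.5093 -0.2818  0.169 ] phi 95.0 tilt 0.19 F [ 1.4  0.2 -0.8] w 0.0868
-> .42,-.45,.24,60
1 [-0.032, -0.021, -0.014, 0, 0, 7.0]
2 [-0.034, -0.017, -0.014, 0, 0, 7.0]
3 [-0.036, -0.012, -0.014, 0, 0, 7.0]
4 [-0.037, -0.008, -0.015, 0, 0, 7.0]
5 [-0.038, -0.003, -0.014, 0, 0, 7.0]
```

```bash
python3 -m pendant '[[[-0.026,-0.032,-0.02,0,0,0,1],[-0.026,-0.032,-0.02,0,0,0,1],[-0.026,-0.032,-0.02,0,0,0,1],[-0.026,-0.032,-0.01,0,0,0,1],[-0.02,-0.02,0,0,0,0,1]]]'|sed -n 2p
python3 -m pendant '[[[0,0,0,0,0,0,1],[0,0,0,0,0,0,1],[0,0,0,0,0,0,1],[0,0,0,0,0,0,1],[0,0,0,0,0,0,1]]]'|sed -n '2p;4p'
python3 - <<'E'
from rig import camera
from fit import *
P=dict(np.load('poses.npz'));ims=[]
cell={'large_drum':('long_tray',.075),'air_filter':('long_tray',0),'large_piston':('long_tray',-.075),'small_piston':('short_tray',.0375),'carburettor':('short_tray',-.0375)}
for n in('top','side'):
    c=camera(n);im=cv2.resize(c['img'],None,fx=4,fy=4,interpolation=cv2.INTER_CUBIC)
    A=np.zeros(im.shape[:2],np.uint8)
    for k,(t,y) in cell.items():
        w=P[t][2];p=(P[t][0]-np.sin(w)*y,P[t][1]+np.cos(w)*y,w,.004)
        r=render(c,k,p);A|=r;q,_=cv2.findContours(r,0,2);cv2.drawContours(im,q,-1,(255,0,0),1)
    r=render(c,'small_drum',P['small_drum']);A|=r;q,_=cv2.findContours(r,0,2);cv2.drawContours(im,q,-1,(0,255,0),1)
    x,y,w,h=cv2.boundingRect(A);t=im[y-20:y+h+20,x-20:x+w+20];ims.append(cv2.resize(t,(400,int(400*t.shape[0]/t.shape[1]))) )
H=min(600,max(i.shape[0] for i in ims));o=np.zeros((H,800,3),np.uint8)
for k,i in enumerate(ims): i=i[:H];o[:i.shape[0],400*k:400*k+400]=i
cv2.imwrite('pics/fin.png',o[:,:,::-1])
E
```

```text
position: [0.3689, -0.4186, 0.2075]
position: [0.3705, -0.4165, 0.2056]
ft_force: [-0.5, -0.5, 0.7]
```

View pics/fin.png

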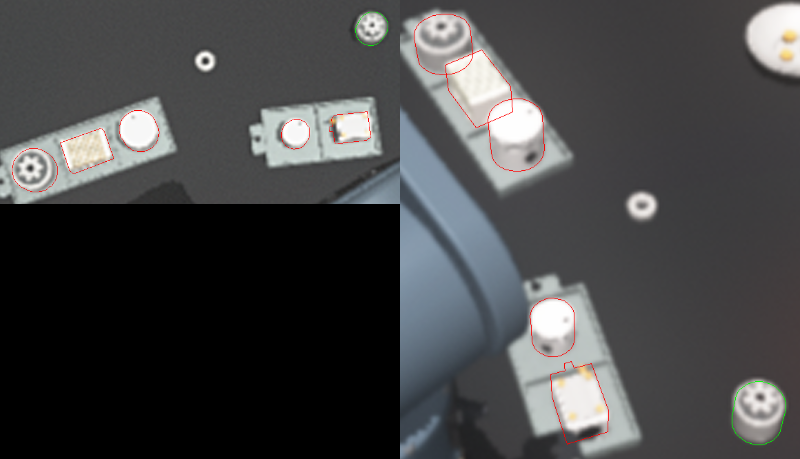

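All five parts match the outlines predicted for them standing upright in their cells. The small drum at (371,28) in the top view hasn't moved, and the gripper is clear.

```bash
python3 -c "from rig import hand_in;print(hand_in())"
```

```text
the job is handed in; nothing more can be done
None
```

Both kits are made up and handed in: the final pictures show all five parts upright in their assigned cells and the small clutch drum unmoved, though the hand-in returned no verdict; the first two grasps of the small piston closed on nothing because the fingertips stand about 30 mm higher than the reported pose implies, which I measured by touching the bench and allowed for.

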